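# Fit the pick-up target plate on the test turntable's pin

### The job

Slide the square-topped target plate with the round foot up out of the slotted holder, set its foot on the brass test turntable and feel about for the locating pin, hidden beneath it, until the foot drops over the pin. Then press it down against the sprung washer until the foot sits flush on the turntable, and finish still holding it there, upright and pressed home, because it springs up again as soon as it is let go. Leave the round-topped plate in the holder and the other things on the counter where they are.

Things in the scene. Friction and masses are not known exactly. Their poses are not given: they have to be found in the camera images.
- plate: Target plate to fit, aluminium, 0.11-0.17 kg, 80 mm high: a blade 80 mm wide (x), 4 mm thick (y), standing on a round foot 46 mm across, 16 mm high. The foot's underside has a central blind bore 12 mm across, 14.5 mm deep. Origin: centre of that underside, z up. Stands in one of the holder's two slots, axes parallel to the holder's.
- edge (a point): Middle of the target plate's folded square top edge, a strip 9 mm thick (plate y), 80 mm wide (x) and 15 mm high, from 65 to 80 mm above the foot's underside; this point is at 72.5 mm. Grip it here, across the 9 mm.
- blank: The other plate, to be left in the holder: aluminium, 80 mm wide, 4 mm thick, no foot, its top rounded in a half circle, 80 mm high in all. Origin: middle of its lower edge, axes as for the target plate.
- holder: Fixed slotted holder: foot 124 (x) by 150 (y) by 12 mm high, slots at y = -40 and +40 mm. A slot is two upright grooved black guides, tops 52 mm above the counter, 34 to 48 mm either side of its middle in x, taking the blade's side edges with 1.5 mm play. Plates stand on the foot's top; the target plate is clear once raised 45 mm. Origin: centre of its underside, on the counter.
- pin_tip (a point): Top centre of the locating pin: steel, 10 mm in diameter, its tip chamfered to 8.4 mm over 1 mm, standing in the centre of the turntable, tip 12 mm above its face and 72 mm above the counter. The plate's foot hides it when set over it. The plate may be fitted at any angle about z.
- face (a point): Centre of the flat top face of the brass turntable (disc 100 mm across, toothed rim 110 mm), 60 mm above the counter, at the root of the locating pin; z up. The turntable is geared to a hand crank beside it; its turning is of no account.
- washer (a joint): Sprung steel washer, 34 mm across, around the locating pin; travel in m. 0 = at rest, its top 4 mm above the turntable's face (8 mm below the pin's tip); 0.004 = pressed flush with the face. It resists with 3 N at the start and 9 N at flush, and carries the target plate's weight without going down.
- base: Fixed cast base under the turntable, 30 mm high. Origin: on the counter, on the turntable's axis. Crank axis at its y = -125 mm, crank knob up to 91 mm high, within 60 mm of there. At its +y side an optical pick-up: level barrel 12 mm across, 88 mm high, its end 56 mm from the turntable's axis, on a bracket 96 mm high, 89 to 99 mm from the axis.
- wrench: Iron wrench 160 mm long lying on the counter, to be left alone. Origin: middle of the underside.
- oil_cup: Copper oil cup with a spring lid, 58 mm in diameter, 58 mm high, to be left alone. Origin: centre of the underside.
- vial: Cork-topped glass vial, 30 mm in diameter, 72 mm high, to be left alone. Origin: centre of the underside.
Mind the look-alikes: they are no part of the job. What is meant by the plate is not blue, and is the larger of those in its own colour.

How it is judged (in metres and radians):
On the way, in this order (a step that is already met when the one before it is completed fails the run):
1. the target plate is drawn up clear of the holder, held by the fingers, upright (z of plate in the frame of holder above 0.057 m and contact force between the fingers and plate above 0.5 N and angle between plate's own z axis and vertical below 0.35 rad), for 0.1 s.
2. the foot has dropped over the pin (horizontal distance between plate and pin_tip below 0.003 m and z of plate in the frame of face below 0.0085 m and angle between plate's own z axis and vertical below 0.15 rad).
At the end, for the whole second after the job is handed in: Foot over the pin (2.5 mm), underside within 1.5 mm of the turntable face, washer pressed over 2.5 mm, plate upright (0.06 rad) and still, fingers on it with over 3 N; round-topped plate within 15 mm, wrench, oil cup and vial within 30 mm of their places (horizontal distance between plate and face below 0.0025 m and z of plate in the frame of face below 0.0015 m and value of joint washer above 0.0025 m and angle between plate's own z axis and vertical below 0.06 rad and contact force between the fingers and plate above 3 N and linear speed of plate below 0.02 m/s and distance of blank from where it was at the start of the episode below 0.015 m and distance of each of wrench, oil_cup, vial from where it was at the start of the episode below 0.03 m); the arm keeps its last pose, push and grip.
It fails at once if the round-topped plate is pulled about or out of its slot (distance of blank from where it was at the start of the episode above 0.015 m).
It fails at once if the wrench is pushed away (distance of wrench from where it was at the start of the episode above 0.03 m).
It fails at once if the oil cup is pushed away (distance of oil_cup from where it was at the start of the episode above 0.03 m).
It fails at once if the vial is pushed away (distance of vial from where it was at the start of the episode above 0.03 m).
It also fails if it takes over 64 s, if anything falls off the work surface, if the arm or the gripper's body presses on something with over 40 N, if the wrist force passes 120 N, or if a joint passes its speed limit or range.

### The arm

A 6-joint arm with a two-finger parallel gripper is mounted at the origin on the work surface. World frame = base frame: x ahead of the robot, y to its left, z up, the work surface at z = 0. Lengths are in mm, angles in rad, forces in N, time in s.
With the tool pointing down it reaches from about 275 to 750 mm from the base axis. Payload 10.2 kg.
Tool frame: the origin (TCP) lies between the finger pads; the fingertips stand 19 mm ahead of it and the grasp point (between the pads) is the TCP; z points along the fingers, y is the line along which they close (so a half turn about z gives the same grasp; the last joint's range is limited). The gripper opens to 85 mm and grips with 20 to 120 N. Pads are 22 mm wide; open, the fingers measure 114 mm over their backs; the gripper's body (76 mm by 85 mm) begins 54 mm behind the grasp point. The pads swing forward as they close: fully open they stand 13 mm farther back than shut.
Start: joints at [-1.359, 0.313, 1.498, -0, 1.331, -0.223], TCP at [221.134, -476.163, 250.294] pointing down, gripper open.
Joint ranges: [-2.94, 2.94], [-0.97, 2.17], [0.19, 2.56], [-1.23, 4.37], [0.02, 3.11], [-2.88, 2.88]. Speed limits (rad/s): [2.39, 2.39, 3.01, 3.14, 3.14, 3.14].

### API

Orientations are given as a unit quaternion [w, x, y, z].
In Python, from rig import sense, capture, finish_job gives the robot as it stands. The module is installed in compiled form; this text tells all that it offers.
- The arm moves only by the tool move_arm, never from a script. Its argument "moves" is a list of rows, each an object with "turn": the turn, a rotation vector about the tool's x, y, z in rad, a list of three; "translation": the shift along the tool's x, y, z in mm, a list of three; "hand": the opening, from 0 (shut) to 1 (fully open). In form: [{"turn": [wx, wy, wz], "translation": [x, y, z], "hand": hand}, ...]. A call has 1 to 10 rows; each row shifts and turns the commanded pose from where the row before left it, along the tool's axes as they then stand; what a row does not reach is not made up. A row lasts 1/12 s, in which the tool goes at most 41.7 mm and 7.16 degrees, less where a joint would pass 70% of its speed; a pose out of reach is approached as far as the arm can. A call with a gripper value outside its range is refused whole. The fingers move at their own pace and stop on an object; "grip_force" is the grip in N (left out, the last holds). Time passes only in rows, so rows that do not move let the fingers close. It gives the time, the measured TCP pose, the force, the opening and the grip force at its end, in the units of the state.
- sense(): the state, without advancing time (a new reading comes with each control period).
- capture(name): name is "side" or "top"; returns a dict with "image" (400x640x3 uint8, blue, green, red), "z_map" (400x640 float32, mm along the optical axis (not along the pixel's ray), 0 where there is no reading), "vertical_fov" (degrees; the focal length in pixels is half the picture's height over the tangent of half this angle, whatever the lens; pixels are square), "cx", "cy" (the principal point, pixels), "k1" (the pictures are not rectified: a ray, as slopes to the right and down, at radius r is drawn at 1 + k1 r^2 times it, then the intrinsics apply), "R" (3x3) and "t" (3): a world point X has camera coordinates R X + t. Camera axes: x right, y down, z forward; pixel columns grow to the right and rows downward; lengths in mm; the calibration is good to about 2 mm. A picture is of the moment at which its call begins.
- finish_job(): hands the job in; it is judged then, once.
The state is a dict: "time_s": time; "joints": joint angles; "dq": joint speeds; "tau": joint torques, N m; "eef_pos": TCP position; "ee_rot": TCP orientation; "force": force on the tool from outside, world axes, zero at the start; "wrist_torque": the same for the moment, N m; "grip_width": opening from 0.0 (shut) to 1.0 (fully open); "grip_force": force on a finger pad.
Only numpy, scipy, OpenCV 4.12 (cv2) and the standard library are available. Lean on these libraries where they do the work, as an engineer would, in place of code of your own. Each camera call takes 0.05 s, during which the arm holds its last target. There are 200 camera calls.

## Working session

There is one attempt and no reset: what is moved stays moved. The work goes in short steps, Python scripts to look and compute and a tool call to move; the robot and the scene stay as the last step left them, time stands still between calls to the robot, and variables do not carry over. Pictures are saved under pics/ and viewed, at most 10 in all, crops included, and the job is handed in when it is done.

Besides the shell and the picture viewer there is one more tool, called after "Call:" as name([rows], argument=value, ...), one row to a line, values as JSON. move_arm: Moves the arm, as the interface text tells. Its arguments: {"type":"object","properties":{"moves":{"type":"array","items":{"type":"object","properties":{"turn":{"type":"array","items":{"type":"number"}},"translation":{"type":"array","items":{"type":"number"}},"hand":{"type":"number"}}}},"grip_force":{"type":"number"}},"required":["moves"]}

```bash
mkdir -p pics
cat > h.py <<'E'
import numpy as np, cv2, pickle
from rig import sense, capture
def grab(tag):
    o={}
    for n in("side","top"):
        c=capture(n); o[n]=c; cv2.imwrite(f"pics/{tag}_{n}.png",c["image"])
    pickle.dump(o,open(f"{tag}.pkl","wb")); return o
def K(c):
    f=200/np.tan(np.radians(c["vertical_fov"])/2); return np.array([[f,0,c["cx"]],[0,f,c["cy"]],[0,0,1.]])
def slopes(c,uv):
    return cv2.undistortPoints(np.array(uv,float).reshape(-1,1,2),K(c),np.array([c["k1"],0,0,0,0.])).reshape(-1,2)
def plane(c,uv,z):
    s=slopes(c,uv); R=np.array(c["R"]);t=np.array(c["t"]); o=-R.T@t
    d=np.c_[s,np.ones(len(s))]@R; return o+d*((z-o[2])/d[:,2])[:,None]
def world(c):
    v,u=np.mgrid[:400,:640]; s=slopes(c,np.c_[u.ravel(),v.ravel()]); z=np.array(c["z_map"]).ravel()
    P=(np.c_[s,np.ones(len(s))]*z[:,None]-np.array(c["t"]))@np.array(c["R"]); P[z==0]=np.nan
    return P.reshape(400,640,3)
def tri(ca,ua,cb,ub):
    A=[];b=[]
    for c,uv in((ca,ua),(cb,ub)):
        s=slopes(c,[uv])[0];R=np.array(c["R"]);t=np.array(c["t"])
        for i in(0,1): A.append(R[i]-s[i]*R[2]); b.append(s[i]*t[2]-t[i])
    x,r,_,_=np.linalg.lstsq(np.array(A),np.array(b),rcond=None); return x,r
E
python3 - <<'E'
from h import *
o=grab("a")
for n in o:
    c=o[n];print(n,c["vertical_fov"],c["cx"],c["cy"],c["k1"],np.round(c["R"],3).tolist(),np.round(c["t"],1), "C",np.round(-np.array(c["R"]).T@np.array(c["t"])))
s=sense();print(s)
E
```

```text
side 57.37851691542153 325.4237848344967 202.97211074821146 -0.06932300655954682 [[0.966, -0.259, -0.017], [-0.183, -0.635, -0.75], [0.184, 0.728, -0.661]] [-550.   241.7  633.9] C [ 459. -450.  591.]
top 51.29067539323615 313.53981589789294 186.4156418304921 -0.10011589534316694 [[0.003, -1.0, 0.005], [-0.997, -0.003, -0.071], [0.071, -0.005, -0.997]] [  73.4  575.3 1000.7] C [ 503.   80. 1038.]
{'time_s': 0.1, 'joints': array([-1.35937076e+00,  3.13396216e-01,  1.49836126e+00,  2.81449950e-05,
        1.33097002e+00, -2.23380386e-01]), 'dq': array([-0.0004309 , -0.00302599, -0.00176122,  0.00041594, -0.00013235,
       -0.00010391]), 'tau': array([ 1.92398205e-03, -4.12904656e+01, -2.60140282e+01, -1.84837036e-04,
        3.08027978e-03, -3.61279135e-06]), 'eef_pos': array([ 221.10936415, -475.94725411,  249.79111716]), 'ee_rot': array([-5.67330543e-04,  9.76461470e-01,  2.15691156e-01,  1.70592841e-05]), 'force': array([ 1.06054007,  0.97295286, -0.17284507]), 'wrist_torque': array([ 0.01652236, -0.01984732,  0.02772862]), 'grip_force': 0.0, 'grip_width': 1.000170237058186}
```

View pics/a_side.png

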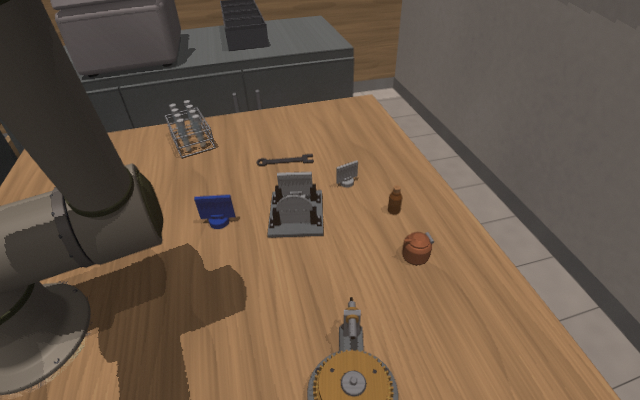

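View pics/a_top.png

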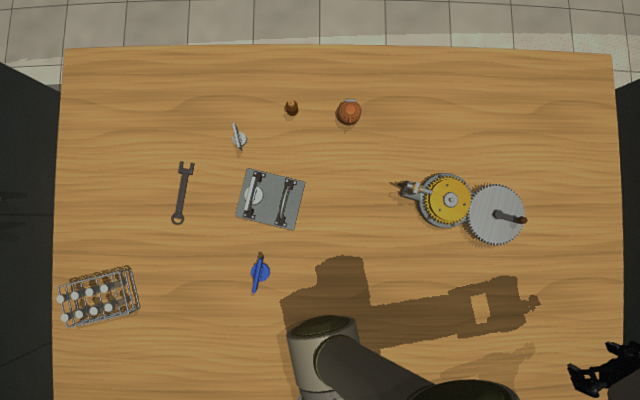

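The target plate (square top, round foot) stands in the far/left slot: side (294,183), top (255,195). The blank is nearer, at side (293,208). The turntable pin is at side (353,382), top (451,199). I'll zoom in on both.

Run:
```python
from h import *
o=pickle.load(open("a.pkl","rb"))
T=o["top"]["image"];S=o["side"]["image"]
z=lambda im,u,v,w,h:cv2.resize(im[v:v+h,u:u+w],(400,300),interpolation=cv2.INTER_CUBIC)
cv2.imwrite("pics/m.png",np.vstack([np.hstack([z(T,228,160,88,66+8),z(T,390,160,120,90)]),np.hstack([z(S,258,165,80,60),z(S,295,310,120,90)])]))
for n,(u0,v0,u1,v1) in (("top",(228,155,316,240)),("top",(385,150,510,250)),("side",(255,165,335,240)),("side",(295,310,410,400))):
    W=world(o[n])[v0:v1,u0:u1].reshape(-1,3);W=W[~np.isnan(W[:,0])]
    print(n,len(W)); h,e=np.histogram(W[:,2],np.arange(-10,121,5));print(dict(zip(e[:-1],h)))
    for lo,hi in((82,97),(55,66),(68,76)):
        q=W[(W[:,2]>lo)&(W[:,2]<hi)]
        if len(q):print(lo,len(q),q.mean(0).round(1),np.median(q,0).round(1),q.min(0).round(1),q.max(0).round(1))
```

```text
top 7446
{np.int64(-10): np.int64(32), np.int64(-5): np.int64(2694), np.int64(0): np.int64(1673), np.int64(5): np.int64(495), np.int64(10): np.int64(1675), np.int64(15): np.int64(205), np.int64(20): np.int64(27), np.int64(25): np.int64(134), np.int64(30): np.int64(36), np.int64(35): np.int64(30), np.int64(40): np.int64(29), np.int64(45): np.int64(37), np.int64(50): np.int64(114), np.int64(55): np.int64(19), np.int64(60): np.int64(13), np.int64(65): np.int64(10), np.int64(70): np.int64(6), np.int64(75): np.int64(15), np.int64(80): np.int64(23), np.int64(85): np.int64(64), np.int64(90): np.int64(115), np.int64(95): np.int64(0), np.int64(100): np.int64(0), np.int64(105): np.int64(0), np.int64(110): np.int64(0), np.int64(115): np.int64(0)}
82 190 [551.1 206.3  90.2] [550.  219.4  90.7] [515.7 136.3  82.1] [593.6 233.9  95. ]
55 32 [541.1 190.   59. ] [541.1 213.6  58.6] [497.8 135.5  55.1] [592.1 228.9  63.9]
68 13 [528.3 145.1  72.5] [521.  146.2  72.4] [502.5 134.7  68.9] [570.  152.8  75.9]
top 12453
{np.int64(-10): np.int64(42), np.int64(-5): np.int64(4099), np.int64(0): np.int64(336
[... 2309 characters left out ...]
4(207), np.int64(50): np.int64(13), np.int64(55): np.int64(1572), np.int64(60): np.int64(1262), np.int64(65): np.int64(46), np.int64(70): np.int64(44), np.int64(75): np.int64(8), np.int64(80): np.int64(17), np.int64(85): np.int64(37), np.int64(90): np.int64(195), np.int64(95): np.int64(89), np.int64(100): np.int64(0), np.int64(105): np.int64(0), np.int64(110): np.int64(0), np.int64(115): np.int64(0)}
82 321 [ 566.3 -174.6   92.6] [ 564.6 -171.1   93.2] [ 554.8 -199.3   82.2] [ 583.3 -153.    97. ]
55 2860 [ 546.4 -242.8   60.2] [ 547.8 -244.3   59.8] [ 494.  -284.1   55.1] [ 593.4 -161.5   66. ]
68 56 [ 550.  -226.9   71.7] [ 544.7 -250.2   71.8] [ 538.7 -255.5   68.2] [ 580.5 -162.2   75.9]
```

View pics/m.png

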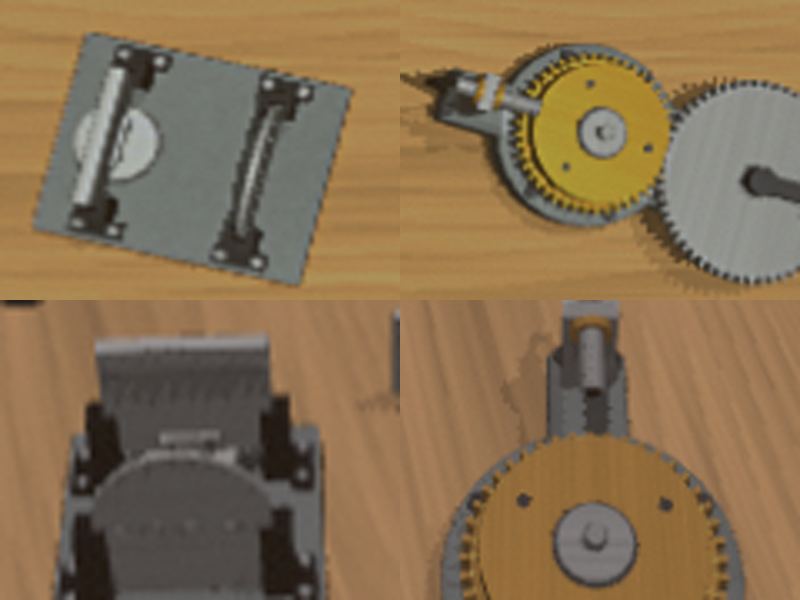

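```bash
cat > m.py <<'E'
from h import *
o=pickle.load(open("a.pkl","rb"));t,s=o["top"],o["side"]
def strip(P):
    r=cv2.minAreaRect(P[:,:2].astype(np.float32)); m=P.mean(0); w=np.linalg.svd(P[:,:2]-m[:2],full_matrices=False)[2][0]; return r,np.degrees(np.arctan(w[1]/w[0])),m
for n in o:
    W=world(o[n]); hsv=cv2.cvtColor(o[n]["image"],cv2.COLOR_BGR2HSV)
    m=(W[...,2]>86)&(W[...,2]<98)&(W[...,1]>190)&(W[...,1]<250)&(W[...,0]>480)&(W[...,0]<620)
    print(n,"strip",m.sum(),strip(W[m]))
    m=(W[...,2]>86)&(W[...,2]<98)&(W[...,1]>100)&(W[...,1]<180)&(W[...,0]>480)&(W[...,0]<620)
    print(n,"blank top",m.sum(),W[m].mean(0).round(1) if m.any() else 0)
    # washer: unsaturated pixels inside the brass
    q=(hsv[...,1]<90)&(np.hypot(W[...,0]-540,W[...,1]+250)<30)
    cs,_=cv2.findContours(q.astype(np.uint8),0,1);c=max(cs,key=cv2.contourArea)
    e=cv2.fitEllipse(c);print(n,"washer",e,plane(o[n],[e[0]],64).round(1))
    b=(W[...,2]>50)&(W[...,2]<70)&(hsv[...,1]>110)&(np.hypot(W[...,0]-540,W[...,1]+250)<70)
    k,_=cv2.findContours(b.astype(np.uint8),0,1);k=max(k,key=cv2.contourArea);e=cv2.fitEllipse(k);print(n,"brass",e,plane(o[n],[e[0]],60).round(1))
    P=W[np.hypot(W[...,0]-541,W[...,1]+251)<60]; P=P[P[:,2]>68];print("pin pts",len(P),np.median(P,0).round(1))
print("pin tri",tri(t,(450.9,199.6),s,(353.5,379)))
E
python3 m.py
```

```text
side strip 133 (((555.4862060546875, 219.83396911621094), (11.843341827392578, 78.306884765625), 78.75235748291016), np.float64(-11.725600058326298), array([556.28059545, 218.36787402,  90.44019189]))
side blank top 52 [537.6 142.6  89.3]
side washer ((353.07647705078125, 383.0009460449219), (23.83365821838379, 24.998632431030273), 141.3660888671875) [[ 543.4 -252.6   64. ]]
side brass ((352.8513488769531, 378.0313720703125), (51.1171760559082, 74.11028289794922), 91.96638488769531) [[ 545.9 -244.2   60. ]]
pin pts 75 [ 547.7 -248.2   73.4]
top strip 145 (((554.5748291015625, 222.17820739746094), (8.893352508544922, 79.68861389160156), 76.22242736816406), np.float64(-13.346669311519996), array([554.70474113, 221.98171411,  90.86639283]))
top blank top 30 [537.6 144.1  89.7]
top washer ((450.23980712890625, 199.29547119140625), (13.84423828125, 14.158318519592285), 129.5509796142578) [[ 542.3 -248.8   64. ]]
top brass ((449.4866027832031, 199.69097900390625), (40.76744079589844, 41.08962631225586), 20.017885208129883) [[ 541.5 -248.3   60. ]]
pin pts 15 [ 542.7 -249.    70.4]
pin tri (array([ 543.12979738, -249.05105941,   69.03023106]), array([6.22179263]))
```

Target edge is at about (555, 221, 85) with yaw about -13°. The pin is at about (542.5, -249). I'll travel above the plate first, then turn the tool.

Call:
move_arm([
  {"turn":[0,0,0],"translation":[29.8,-24.6,0],"hand":0.5},
  {"turn":[0,0,0],"translation":[29.8,-24.6,0],"hand":0.5},
  {"turn":[0,0,0],"translation":[29.8,-24.6,0],"hand":0.5},
  {"turn":[0,0,0],"translation":[29.8,-24.6,0],"hand":0.5},
  {"turn":[0,0,0],"translation":[29.8,-24.6,0],"hand":0.5},
  {"turn":[0,0,0],"translation":[29.8,-24.6,0],"hand":0.5},
  {"turn":[0,0,0],"translation":[29.8,-24.6,0],"hand":0.5},
  {"turn":[0,0,0],"translation":[29.8,-24.6,0],"hand":0.5},
  {"turn":[0,0,0],"translation":[29.8,-24.6,0],"hand":0.5},
  {"turn":[0,0,0],"translation":[29.8,-24.6,0],"hand":0.5},
])

```text
time_s: 0.93
eef_pos: [388.0, -125.6, 250.3]
ee_rot: [-0.0, 0.976, 0.216, -0.0]
force: [0.1, -1.1, 0.5]
grip_width: 0.498
grip_force: 0.0
```

Call:
move_arm([
  {"turn":[0,0,0],"translation":[29.8,-24.6,0],"hand":0.5},
  {"turn":[0,0,0],"translation":[29.8,-24.6,0],"hand":0.5},
  {"turn":[0,0,0],"translation":[29.8,-24.6,0],"hand":0.5},
  {"turn":[0,0,0],"translation":[29.8,-24.6,0],"hand":0.5},
  {"turn":[0,0,0],"translation":[29.8,-24.6,0],"hand":0.5},
  {"turn":[0,0,0],"translation":[29.8,-24.6,0],"hand":0.5},
  {"turn":[0,0,0],"translation":[29.8,-24.6,0],"hand":0.5},
  {"turn":[0,0,0],"translation":[29.8,-24.6,0],"hand":0.5},
  {"turn":[0,0,0],"translation":[29.8,-24.6,0],"hand":0.5},
  {"turn":[0,0,0],"translation":[29.8,-24.6,0],"hand":0.5},
])

```text
time_s: 1.77
eef_pos: [554.7, 223.1, 249.9]
ee_rot: [0.0, 0.976, 0.216, -0.0]
force: [0.5, -0.6, 0.9]
grip_width: 0.498
grip_force: 0.0
```

Call:
move_arm([
  {"turn":[0,0,-0.124],"translation":[0,0,0],"hand":0.5},
  {"turn":[0,0,-0.124],"translation":[0,0,0],"hand":0.5},
  {"turn":[0,0,-0.124],"translation":[0,0,0],"hand":0.5},
  {"turn":[0,0,-0.124],"translation":[0,0,0],"hand":0.5},
  {"turn":[0,0,-0.124],"translation":[0,0,0],"hand":0.5},
  {"turn":[0,0,-0.124],"translation":[0,0,0],"hand":0.5},
  {"turn":[0,0,-0.124],"translation":[0,0,0],"hand":0.5},
  {"turn":[0,0,-0.124],"translation":[0,0,0],"hand":0.5},
  {"turn":[0,0,-0.124],"translation":[0,0,0],"hand":0.5},
  {"turn":[0,0,-0.124],"translation":[0,0,0],"hand":0.5},
])

```text
time_s: 2.6
eef_pos: [554.3, 221.1, 249.9]
ee_rot: [-0.0, 0.667, 0.745, -0.0]
force: [0.1, 0.6, -0.2]
grip_width: 0.503
grip_force: 0.0
```

Call:
move_arm([
  {"turn":[0,0,-0.124],"translation":[0,0,0],"hand":0.5},
  {"turn":[0,0,-0.124],"translation":[0,0,0],"hand":0.5},
  {"turn":[0,0,-0.124],"translation":[0,0,0],"hand":0.5},
  {"turn":[0,0,-0.124],"translation":[0,0,0],"hand":0.5},
  {"turn":[0,0,-0.124],"translation":[0,0,0],"hand":0.5},
  {"turn":[0,0,-0.124],"translation":[0,0,0],"hand":0.5},
  {"turn":[0,0,-0.124],"translation":[0,0,0],"hand":0.5},
  {"turn":[0,0,-0.124],"translation":[0,0,0],"hand":0.5},
  {"turn":[0,0,-0.124],"translation":[0,0,0],"hand":0.5},
  {"turn":[0,0,-0.124],"translation":[0,0,0],"hand":0.5},
  {"turn":[0,0,0],"translation":[0,0,0],"hand":0.5},
])

```text
invalid input
```

Call:
move_arm([
  {"turn":[0,0,-0.124],"translation":[0,0,0],"hand":0.5},
  {"turn":[0,0,-0.124],"translation":[0,0,0],"hand":0.5},
  {"turn":[0,0,-0.124],"translation":[0,0,0],"hand":0.5},
  {"turn":[0,0,-0.124],"translation":[0,0,0],"hand":0.5},
  {"turn":[0,0,-0.124],"translation":[0,0,0],"hand":0.5},
  {"turn":[0,0,-0.124],"translation":[0,0,0],"hand":0.5},
  {"turn":[0,0,-0.124],"translation":[0,0,0],"hand":0.5},
  {"turn":[0,0,-0.124],"translation":[0,0,0],"hand":0.5},
  {"turn":[0,0,-0.124],"translation":[0,0,0],"hand":0.5},
  {"turn":[0,0,-0.124],"translation":[0,0,0],"hand":0.5},
])

```text
time_s: 3.43
eef_pos: [554.3, 221.1, 249.8]
ee_rot: [-0.0, 0.11, 0.994, -0.0]
force: [-0.2, -0.3, -0.6]
grip_width: 0.501
grip_force: 0.0
```

Call:
move_arm([
  {"turn":[0,0,0],"translation":[0,0,25],"hand":0.5},
  {"turn":[0,0,0],"translation":[0,0,25],"hand":0.5},
  {"turn":[0,0,0],"translation":[0,0,25],"hand":0.5},
  {"turn":[0,0,0],"translation":[0,0,25],"hand":0.5},
  {"turn":[0,0,0],"translation":[0,0,20],"hand":0.5},
  {"turn":[0,0,0],"translation":[0,0,0],"hand":0.5},
])

```text
time_s: 3.93
eef_pos: [552.4, 220.7, 125.9]
ee_rot: [-0.004, 0.113, 0.994, -0.001]
force: [-0.7, 0.1, -0.1]
grip_width: 0.503
grip_force: 0.0
```

Run:
```python
from h import *
o=grab("b")
T=o["top"]["image"];S=o["side"]["image"]
z=lambda im,u,v,w,h:cv2.resize(im[v:v+h,u:u+w],(400,300),interpolation=cv2.INTER_CUBIC)
cv2.imwrite("pics/m2.png",np.hstack([z(T,220,150,100,75),z(S,240,145,108,81)]))
s=sense();print(s["eef_pos"],s["ee_rot"],s["force"],s["joints"])
```

```text
[554.43776119 221.10096843 130.45496243] [-3.58852698e-04  1.13142873e-01  9.93578656e-01 -1.25575731e-04] [ 0.06802778  1.0442901  -0.22402068] [ 1.83374893e-01  5.80698889e-01  1.42109630e+00 -3.33372582e-05
  1.14055724e+00 -1.16063616e+00]
```

View pics/m2.png

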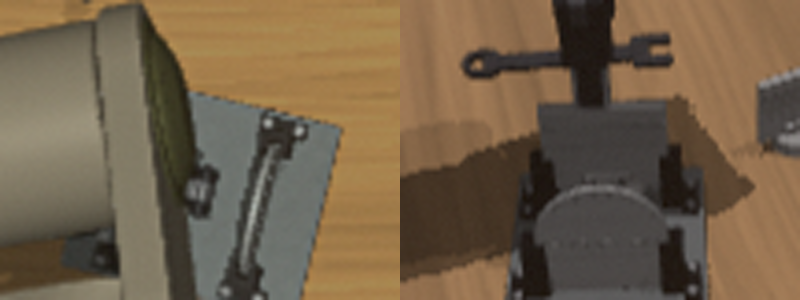

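The fingers straddle the plate above its strip: side view shows the plate's top edge at about crop (603,105). I'll descend and grip.

Call:
move_arm([
  {"turn":[0,0,0],"translation":[0,0,20],"hand":0.5},
  {"turn":[0,0,0],"translation":[0,0,16],"hand":0.5},
  {"turn":[0,0,0],"translation":[0,0,9],"hand":0.5},
  {"turn":[0,0,0],"translation":[0,0,0],"hand":0.5},
  {"turn":[0,0,0],"translation":[0,0,0],"hand":0.2},
  {"turn":[0,0,0],"translation":[0,0,0],"hand":0.0},
  {"turn":[0,0,0],"translation":[0,0,0],"hand":0.0},
  {"turn":[0,0,0],"translation":[0,0,0],"hand":0.0},
  {"turn":[0,0,0],"translation":[0,0,0],"hand":0.0},
  {"turn":[0,0,0],"translation":[0,0,0],"hand":0.0},
], grip_force=60)

```text
time_s: 4.87
eef_pos: [555.2, 221.3, 86.8]
ee_rot: [0.001, 0.113, 0.994, 0.0]
force: [-0.6, 0.9, 6.7]
grip_width: 0.091
grip_force: 59.5
```

Call:
move_arm([
  {"turn":[0,0,0],"translation":[0,0,-5],"hand":0.0},
  {"turn":[0,0,0],"translation":[0,0,-5],"hand":0.0},
  {"turn":[0,0,0],"translation":[0,0,-8],"hand":0.0},
  {"turn":[0,0,0],"translation":[0,0,-8],"hand":0.0},
])

```text
time_s: 5.2
eef_pos: [554.3, 221.1, 112.1]
ee_rot: [-0.0, 0.113, 0.994, -0.0]
force: [0.0, 0.4, -1.6]
grip_width: 0.094
grip_force: 58.5
```

Call:
move_arm([
  {"turn":[0,0,0],"translation":[0,0,-10],"hand":0.0},
  {"turn":[0,0,0],"translation":[0,0,-10],"hand":0.0},
  {"turn":[0,0,0],"translation":[0,0,-10],"hand":0.0},
  {"turn":[0,0,0],"translation":[0,0,-10],"hand":0.0},
  {"turn":[0,0,0],"translation":[0,0,-10],"hand":0.0},
  {"turn":[0,0,0],"translation":[0,0,-20],"hand":0.0},
  {"turn":[0,0,0],"translation":[0,0,-20],"hand":0.0},
  {"turn":[0,0,0],"translation":[0,0,-20],"hand":0.0},
  {"turn":[0,0,0],"translation":[0,0,0],"hand":0.0},
  {"turn":[0,0,0],"translation":[0,0,0],"hand":0.0},
])

```text
time_s: 6.03
eef_pos: [554.6, 221.1, 222.1]
ee_rot: [0.001, 0.113, 0.994, 0.0]
force: [-0.6, 1.0, -1.3]
grip_width: 0.089
grip_force: 58.6
```

Run:
```python
from h import *
o=grab("c")
s=sense();print(s["eef_pos"],s["ee_rot"],s["force"],s["wrist_torque"],s["grip_width"],s["grip_force"])
S=o["side"]["image"]
cv2.imwrite("pics/m3.png",cv2.resize(S[90:240,220:380],(640,600),interpolation=cv2.INTER_CUBIC))
```

```text
[553.95701002 221.02485063 220.17278792] [-9.83451957e-04  1.13163583e-01  9.93575844e-01 -2.79649528e-04] [ 0.40936408 -0.26733585 -1.2844287 ] [0.02442443 0.03979123 0.00671901] 0.09309134834607888 58.60408008098602
```

View pics/m3.png

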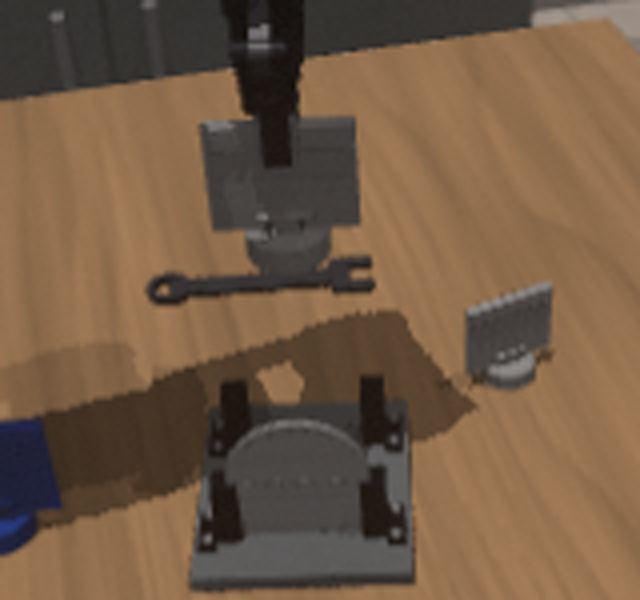

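The plate is held upright and clear of the holder, which still has the blank at crop (295,490). I'll carry it over to the turntable.

Call:
move_arm([
  {"turn":[0,0,0],"translation":[-6.3,-30.7,0],"hand":0.0},
  {"turn":[0,0,0],"translation":[-6.3,-30.7,0],"hand":0.0},
  {"turn":[0,0,0],"translation":[-6.3,-30.7,0],"hand":0.0},
  {"turn":[0,0,0],"translation":[-6.3,-30.7,0],"hand":0.0},
  {"turn":[0,0,0],"translation":[-6.3,-30.7,0],"hand":0.0},
  {"turn":[0,0,0],"translation":[-6.3,-30.7,0],"hand":0.0},
  {"turn":[0,0,0],"translation":[-6.3,-30.7,0],"hand":0.0},
  {"turn":[0,0,0],"translation":[-6.3,-30.7,0],"hand":0.0},
  {"turn":[0,0,0],"translation":[-6.3,-30.7,0],"hand":0.0},
  {"turn":[0,0,0],"translation":[-6.3,-30.7,0],"hand":0.0},
])

```text
time_s: 6.97
eef_pos: [546.1, -93.6, 220.0]
ee_rot: [-0.001, 0.113, 0.994, 0.0]
force: [-0.3, -0.1, -0.9]
grip_width: 0.088
grip_force: 58.7
```

Call:
move_arm([
  {"turn":[0,0,0],"translation":[-6.3,-30.7,0],"hand":0.0},
  {"turn":[0,0,0],"translation":[-6.3,-30.7,0],"hand":0.0},
  {"turn":[0,0,0],"translation":[-6.3,-30.7,0],"hand":0.0},
  {"turn":[0,0,0],"translation":[-6.3,-30.7,0],"hand":0.0},
  {"turn":[0,0,0],"translation":[-6.3,-30.7,0],"hand":0.0},
  {"turn":[0,0,0],"translation":[0,0,15],"hand":0.0},
  {"turn":[0,0,0],"translation":[0,0,15],"hand":0.0},
  {"turn":[0,0,0],"translation":[0,0,15],"hand":0.0},
  {"turn":[0,0,0],"translation":[0,0,0],"hand":0.0},
  {"turn":[0,0,0],"translation":[0,0,0],"hand":0.0},
])

```text
time_s: 7.8
eef_pos: [542.5, -248.6, 175.2]
ee_rot: [-0.001, 0.113, 0.994, 0.001]
force: [0.1, 0.1, -0.4]
grip_width: 0.09
grip_force: 58.7
```

Run:
```python
from h import *
o=grab("d")
s=sense();print(s["eef_pos"],s["ee_rot"],s["force"],s["wrist_torque"])
S=o["side"]["image"];T=o["top"]["image"]
cv2.imwrite("pics/m4.png",np.hstack([cv2.resize(S[250:400,270:430],(500,469),interpolation=cv2.INTER_CUBIC),cv2.resize(T[150:260,380:450],(298,469),interpolation=cv2.INTER_CUBIC)]))
```

```text
[ 543.2353812  -248.85950311  176.91235483] [ 3.45671710e-04  1.13043457e-01  9.93589969e-01 -1.78466806e-04] [-0.39522134 -0.74624601 -0.27070311] [-0.03648154  0.00993206  0.01425625]
```

View pics/m4.png

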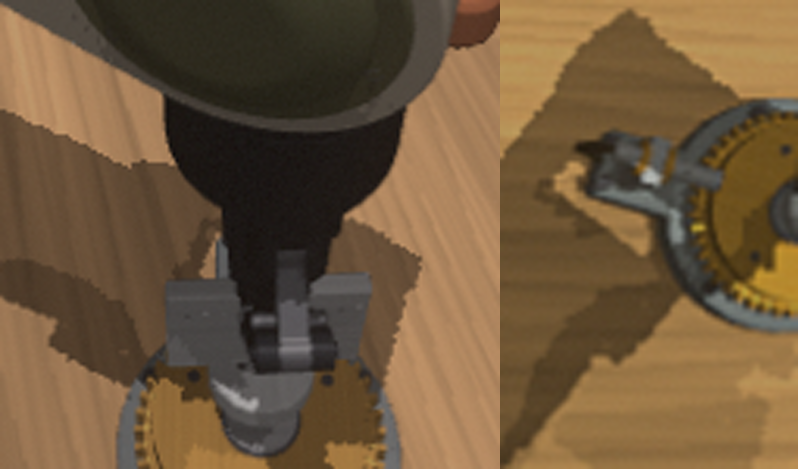

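```bash
cat > n.py <<'E'
from h import *
from scipy.optimize import least_squares
a=pickle.load(open("a.pkl","rb"));d=pickle.load(open("d.pkl","rb"))
def circ(P,r=None):
    f=lambda p:np.hypot(P[:,0]-p[0],P[:,1]-p[1])-(p[2] if r is None else r)
    return least_squares(f,[P[:,0].mean(),P[:,1].mean()-10,30],loss="soft_l1").x
for n in a:
    c=a[n];hsv=cv2.cvtColor(c["image"],cv2.COLOR_BGR2HSV);W=world(c)
    near=np.hypot(W[...,0]-543,W[...,1]+249)
    # washer outline on plane 64: grey pixels close to the axis
    w=((hsv[...,1]<100)&(near<24)).astype(np.uint8)
    k=max(cv2.findContours(w,0,1)[0],key=cv2.contourArea).reshape(-1,2).astype(float)
    P=plane(c,k,64); print(n,"washer circle",circ(P).round(1))
    b=((hsv[...,1]>120)&(near<48)).astype(np.uint8)
    q=W[(b>0)&(abs(W[...,2]-60)<4)];print(n,"brass pts",len(q),np.median(q,0).round(1),cv2.minEnclosingCircle(q[:,:2].astype(np.float32)))
W=world(d["side"]);near=np.hypot(W[...,0]-543,W[...,1]+249)
for lo,hi in((105,117),(104,110),(110,118)):
    F=W[(W[...,2]>lo)&(W[...,2]<hi)&(near<40)]
    F=F[F[:,1]<-250]
    print("foot",len(F),circ(F,23)[:2].round(1))
ax=np.array([.974,-.225]);
for lo,hi in((122,130),(130,140),(140,150),(150,165),(165,182)):
    B=W[(W[...,2]>lo)&(W[...,2]<hi)&(near<55)]
    u=(B[:,:2]-[543.2,-248.9])@ax; v=(B[:,:2]-[543.2,-248.9])@[.225,.974]; m=abs(u)>22
    print(lo,len(B),np.percentile(u,[0,2,98,100]).round(1),np.median(v[m]).round(1), np.polyfit(u[m],v[m],1).round(3))
m=near<55; print("foot min z",np.sort(W[m&(W[...,2]>85)][:,2])[:10].round(1))
E
python3 n.py
```

```text
side washer circle [ 543.5 -252.2   17.4]
side brass pts 2211 [ 548.  -239.7   59.6] ((543.0089721679688, -249.0043182373047), 47.98994445800781)
top washer circle [ 542.6 -248.8   16.9]
top brass pts 1012 [ 543.2 -248.1   59.6] ((542.9895629882812, -249.0154266357422), 47.983577728271484)
foot 399 [ 534.5 -282. ]
foot 64 [ 528.5 -287. ]
foot 371 [ 534.7 -281.5]
122 114 [-40.1 -38.8  38.   39.1] -1.7 [-0.004 -1.681]
130 129 [-40.  -39.9  38.7  39.6] -1.4 [-0.003 -1.384]
140 111 [-39.8 -38.5  38.7  39.6] -1.7 [ 0.008 -1.724]
150 156 [-39.6 -39.5  37.9  39.2] -2.0 [ 0.003 -2.003]
165 509 [-39.3 -38.1  38.3  40. ] -3.3 [-1.000e-03 -1.998e+00]
foot min z [100.  100.4 100.6 100.7 100.8 100.8 101.  101.  101.  101.1]
```

```bash
cat >> n.py <<'E'
print("----")
for n in a:
    c=a[n];hsv=cv2.cvtColor(c["image"],cv2.COLOR_BGR2HSV);W=world(c);near=np.hypot(W[...,0]-543,W[...,1]+251)
    w=(hsv[...,1]<100)&(near<24); k=max(cv2.findContours(w.astype(np.uint8),0,1)[0],key=cv2.contourArea)
    mk=np.zeros((400,640),np.uint8);cv2.drawContours(mk,[k],-1,1,-1);q=W[(mk>0)]
    r=W[cv2.dilate(mk,np.ones((7,7)))-mk>0]
    print(n,np.nanmedian(q,0).round(1),"contour xy fit",circ(W[k[:,0,1],k[:,0,0]]).round(1),"ring z",np.nanmedian(r[:,2]).round(1), cv2.boundingRect(k))
    pin=W[(near<25)&(W[...,2]>67)];print("pin",len(pin),np.nanmedian(pin,0).round(1))
    t=(abs(W[...,2])<15)&(np.hypot(W[...,0]-543,W[...,1]+249)<200);print("table z",np.median(W[t][:,2]).round(2))
E
python3 n.py | sed -n '/----/,$p'
```

```text
----
side [ 543.1 -253.4   63.5] contour xy fit [ 544.  -250.8   17.4] ring z 59.6 (341, 371, 25, 25)
pin 43 [ 543.2 -251.9   71.7]
table z -0.34
top [ 542.9 -248.4   63.8] contour xy fit [ 542.7 -250.    17. ] ring z 59.5 (443, 192, 15, 15)
pin 19 [ 540.4 -248.5   69.1]
table z -0.24
```

Call:
move_arm([
  {"turn":[0,0,0],"translation":[-0.4,-1.6,8],"hand":0.0},
  {"turn":[0,0,0],"translation":[0,0,8],"hand":0.0},
  {"turn":[0,0,0],"translation":[0,0,6],"hand":0.0},
  {"turn":[0,0,0],"translation":[0,0,2],"hand":0.0},
  {"turn":[0,0,0],"translation":[0,0,0],"hand":0.0},
  {"turn":[0,0,0],"translation":[0,0,0],"hand":0.0},
])

```text
time_s: 8.4
eef_pos: [543.0, -250.5, 152.3]
ee_rot: [0.0, 0.113, 0.994, 0.0]
force: [-0.2, -0.1, -0.9]
grip_width: 0.093
grip_force: 58.8
```

Call:
move_arm([
  {"turn":[0,0,0],"translation":[0,0,1],"hand":0.0},
  {"turn":[0,0,0],"translation":[0,0,1],"hand":0.0},
  {"turn":[0,0,0],"translation":[0,0,1],"hand":0.0},
  {"turn":[0,0,0],"translation":[0,0,0],"hand":0.0},
])

```text
time_s: 8.73
eef_pos: [543.0, -250.5, 149.1]
ee_rot: [-0.0, 0.113, 0.994, 0.0]
force: [0.2, -0.9, -1.2]
grip_width: 0.095
grip_force: 58.8
```

Call:
move_arm([
  {"turn":[0,0,0],"translation":[0,0,1],"hand":0.0},
  {"turn":[0,0,0],"translation":[0,0,1],"hand":0.0},
  {"turn":[0,0,0],"translation":[0,0,0],"hand":0.0},
])

```text
time_s: 8.98
eef_pos: [542.9, -250.4, 147.1]
ee_rot: [-0.0, 0.113, 0.994, 0.0]
force: [-0.3, 0.3, -0.9]
grip_width: 0.093
grip_force: 58.8
```

Call:
move_arm([
  {"turn":[0,0,0],"translation":[0,0,1],"hand":0.0},
  {"turn":[0,0,0],"translation":[0,0,0],"hand":0.0},
])

```text
time_s: 9.15
eef_pos: [543.0, -250.5, 146.1]
ee_rot: [-0.0, 0.113, 0.994, 0.0]
force: [-0.9, -0.4, -1.9]
grip_width: 0.089
grip_force: 58.8
```

Call:
move_arm([
  {"turn":[0,0,0],"translation":[0,0,1],"hand":0.0},
  {"turn":[0,0,0],"translation":[0,0,0],"hand":0.0},
])

```text
time_s: 9.32
eef_pos: [543.0, -250.4, 145.1]
ee_rot: [-0.0, 0.113, 0.994, 0.0]
force: [0.1, 0.3, -0.8]
grip_width: 0.092
grip_force: 58.8
```

Call:
move_arm([
  {"turn":[0,0,0],"translation":[0,0,0.7],"hand":0.0},
  {"turn":[0,0,0],"translation":[0,0,0],"hand":0.0},
])

```text
time_s: 9.48
eef_pos: [543.0, -250.5, 144.5]
ee_rot: [-0.0, 0.113, 0.994, 0.0]
force: [0.3, 0.2, -0.3]
grip_width: 0.09
grip_force: 58.8
```

Call:
move_arm([
  {"turn":[0,0,0],"translation":[0,0,0.7],"hand":0.0},
  {"turn":[0,0,0],"translation":[0,0,0],"hand":0.0},
])

```text
time_s: 9.65
eef_pos: [543.0, -250.5, 143.8]
ee_rot: [-0.0, 0.113, 0.994, 0.0]
force: [0.3, -0.4, -1.7]
grip_width: 0.092
grip_force: 58.8
```

Call:
move_arm([
  {"turn":[0,0,0],"translation":[0,0,0.7],"hand":0.0},
  {"turn":[0,0,0],"translation":[0,0,0],"hand":0.0},
])

```text
time_s: 9.82
eef_pos: [543.0, -250.5, 143.1]
ee_rot: [-0.0, 0.113, 0.994, 0.0]
force: [0.1, 0.6, -1.1]
grip_width: 0.09
grip_force: 58.8
```

Call:
move_arm([
  {"turn":[0,0,0],"translation":[0,0,0.7],"hand":0.0},
  {"turn":[0,0,0],"translation":[0,0,0],"hand":0.0},
])

```text
time_s: 9.98
eef_pos: [543.0, -250.5, 142.4]
ee_rot: [-0.0, 0.113, 0.994, 0.0]
force: [-0.4, 0.7, -1.1]
grip_width: 0.092
grip_force: 58.8
```

Call:
move_arm([
  {"turn":[0,0,0],"translation":[0,0,1],"hand":0.0},
  {"turn":[0,0,0],"translation":[0,0,0],"hand":0.0},
])

```text
time_s: 10.15
eef_pos: [542.9, -250.5, 141.3]
ee_rot: [-0.0, 0.113, 0.994, 0.0]
force: [0.4, -0.1, -1.5]
grip_width: 0.091
grip_force: 58.8
```

Call:
move_arm([
  {"turn":[0,0,0],"translation":[0,0,1],"hand":0.0},
  {"turn":[0,0,0],"translation":[0,0,0],"hand":0.0},
])

```text
time_s: 10.32
eef_pos: [542.9, -250.5, 140.3]
ee_rot: [-0.0, 0.113, 0.994, 0.0]
force: [-0.1, 0.3, -1.2]
grip_width: 0.093
grip_force: 58.8
```

Call:
move_arm([
  {"turn":[0,0,0],"translation":[0,0,1],"hand":0.0},
  {"turn":[0,0,0],"translation":[0,0,0],"hand":0.0},
])

```text
time_s: 10.48
eef_pos: [542.9, -250.5, 139.3]
ee_rot: [-0.0, 0.113, 0.994, 0.0]
force: [-0.6, 0.4, -2.1]
grip_width: 0.093
grip_force: 58.8
```

Call:
move_arm([
  {"turn":[0,0,0],"translation":[0,0,1],"hand":0.0},
  {"turn":[0,0,0],"translation":[0,0,0],"hand":0.0},
])

```text
time_s: 10.65
eef_pos: [543.1, -250.6, 138.7]
ee_rot: [0.0, 0.113, 0.994, -0.0]
force: [-0.5, 0.5, 1.9]
grip_width: 0.089
grip_force: 59.2
```

Contact came at about 139 mm, roughly 75 mm above the washer top, so the foot has dropped over the pin. Now pressing.

Call:
move_arm([
  {"turn":[0,0,0],"translation":[0,0,1],"hand":0.0},
  {"turn":[0,0,0],"translation":[0,0,1],"hand":0.0},
  {"turn":[0,0,0],"translation":[0,0,0],"hand":0.0},
])

```text
time_s: 10.9
eef_pos: [543.1, -250.6, 136.8]
ee_rot: [0.0, 0.113, 0.994, -0.0]
force: [-1.7, 0.9, 4.7]
grip_width: 0.092
grip_force: 59.6
```

Call:
move_arm([
  {"turn":[0,0,0],"translation":[0,0,1],"hand":0.0},
  {"turn":[0,0,0],"translation":[0,0,0],"hand":0.0},
])

```text
time_s: 11.07
eef_pos: [543.1, -250.6, 135.9]
ee_rot: [0.0, 0.113, 0.994, -0.0]
force: [-1.2, 0.7, 6.2]
grip_width: 0.094
grip_force: 59.8
```

Call:
move_arm([
  {"turn":[0,0,0],"translation":[0,0,1],"hand":0.0},
  {"turn":[0,0,0],"translation":[0,0,0],"hand":0.0},
])

```text
time_s: 11.23
eef_pos: [543.2, -250.6, 135.0]
ee_rot: [0.0, 0.113, 0.994, -0.0]
force: [-2.0, 0.5, 8.1]
grip_width: 0.092
grip_force: 60.0
```

Call:
move_arm([
  {"turn":[0,0,0],"translation":[0,0,1],"hand":0.0},
  {"turn":[0,0,0],"translation":[0,0,0],"hand":0.0},
])

```text
time_s: 11.4
eef_pos: [543.2, -250.7, 134.8]
ee_rot: [0.001, 0.113, 0.994, -0.0]
force: [-3.5, 1.3, 12.0]
grip_width: 0.092
grip_force: 60.7
```

Call:
move_arm([
  {"turn":[0,0,0],"translation":[0.5,0,0.7],"hand":0.0},
  {"turn":[0,0,0],"translation":[0,0,0],"hand":0.0},
  {"turn":[0,0,0],"translation":[0,0,0],"hand":0.0},
  {"turn":[0,0,0],"translation":[0,0,0],"hand":0.0},
  {"turn":[0,0,0],"translation":[0,0,0],"hand":0.0},
  {"turn":[0,0,0],"translation":[0,0,0],"hand":0.0},
])

```text
time_s: 11.9
eef_pos: [543.1, -250.7, 134.8]
ee_rot: [0.001, 0.113, 0.994, -0.001]
force: [-3.2, 2.6, 14.8]
grip_width: 0.09
grip_force: 61.1
```

Run:
```python
from h import *
o=grab("e")
s=sense();print(s["eef_pos"],s["ee_rot"],s["force"],s["wrist_torque"],s["grip_force"])
S=o["side"]["image"]
cv2.imwrite("pics/m5.png",cv2.resize(S[270:400,270:430],(640,520),interpolation=cv2.INTER_CUBIC))
W=world(o["side"]);near=np.hypot(W[...,0]-543,W[...,1]+251)
B=W[(W[...,2]>90)&(W[...,2]<138)&(near<50)];u=(B[:,:2]-[543.2,-250.7])@[.974,-.225];v=(B[:,:2]-[543.2,-250.7])@[.225,.974];m=abs(u)>24
print("tilt fit",np.polyfit(B[m,2],v[m],1),"top z",np.percentile(W[(near<45)&(W[...,1]>-275)&(W[...,2]<146)][:,2],99.5))
```

```text
[ 543.09072077 -250.67878544  134.78944792] [ 1.26040953e-03  1.13120302e-01  9.93580269e-01 -6.76033800e-04] [-3.61886441  1.77097829 14.57319646] [0.43347248 0.57902475 0.01719434] 61.13475322723389
tilt fit [-0.05183167  3.19920214] top z 141.19722998846666
```

View pics/m5.png

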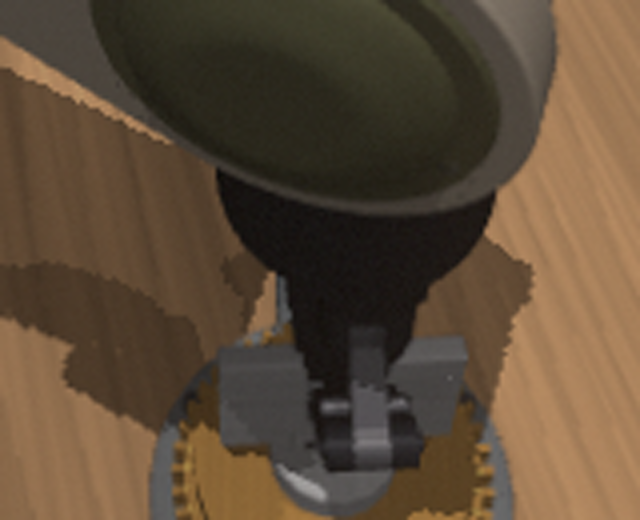

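The foot is seated on the brass disc, at crop (335,490), with the blade square and level. One quick tilt check on the blade alone, and I'll hand in if it's good.

Run:
```python
from h import *
from rig import finish_job
def tilt(f,cy,z0,z1):
    o=pickle.load(open(f,"rb"));W=world(o["side"]);c=[543.1,cy]
    B=W[(W[...,2]>z0)&(W[...,2]<z1)&(np.hypot(W[...,0]-c[0],W[...,1]-c[1])<50)]
    u=(B[:,:2]-c)@[.974,-.225];v=(B[:,:2]-c)@[.225,.974];m=(abs(u)>24)&(abs(v)<6)
    A=np.c_[B[m,2]-100,u[m],np.ones(m.sum())];return np.linalg.lstsq(A,v[m],rcond=None)[0].round(4)
a,b=tilt("d.pkl",-248.9,121,163),tilt("e.pkl",-250.7,79,121);print(a,b)
if abs(b[0])<0.04: print(finish_job())
```

```text
[-0.0159  0.0014 -1.    ] [-7.3000e-03  9.0000e-04 -1.9912e+00]
the job is handed in; nothing more can be done
None
```

The plate's foot dropped over the pin and was pressed flush: force rose as the washer spring should over about 4 mm, then hit a hard stop near 14.5 N. I handed the job in at about 12 s, still gripping it upright at 61 N; the hand-in gave no verdict.

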